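# Put the dried chopping board away in the sliding board rack

### The job

The chopping board is drying in the leaning wooden stand. Take it out and slide it on its long edge down into the narrow slot of the grey board rack, roughly centred lengthwise and fully home on the slot's floor, so that it stands upright by itself; then let go. The slotted holder of the rack can be anywhere along its short rods, so feel for the slot, go gently without jamming or dropping the board, and leave the salt shaker, jam jar and mug where they are.

Things in the scene. Friction and masses are not known exactly. Their poses are not given: they have to be found in the camera images.
- board: Beech chopping board, 190 x 270 x 14 mm, 0.33 to 0.55 kg, loose. x along the 190 side (upwards in the stand), y along the 270 side, z through the thickness. Origin: centre of one large face; the slab reaches +-95 in x, +-135 in y, 0 to 14 in z. It starts on a long edge in the stand, its top leaning 18 degrees towards the stand's +y.
- board_center (a point): Centre of the board's volume, halfway through its thickness; axes as board. When the board is home in the rack this point is 115 mm above the worktop.
- board_top (a point): Middle of the long edge that is uppermost in the stand, 95 mm from the centre. Pinch the board across its 14 mm thickness 10 to 40 mm below it, fingers pointing along the leaning board.
- stand: Wooden drying stand, fixed: a cradle 170 mm long in x, 130 deep in y, floor and slatted backrest tilted 18 degrees; the board leans on the backrest, towards +y. Origin: centre of its underside, z up. The backrest covers only the lowest 100 mm of the board; a lip 16 mm high stands 19 mm before its front face. Open above.
- rack: Board rack of grey plastic, fixed. Origin: centre of its underside on the worktop; x along the slot, y across it, z up. Two feet 160 x 16 x 16 mm along x at y = +-78 mm, joined by two steel rods along y; on the rods a holder 140 mm long in x, 32 in y, that slides along y with 10 N friction. Its straight slot, parallel to x, is 16 mm wide.
- slot_mid (a point): Fixed point of the rack: middle of the holder's travel, at the height of the slot's floor (20 mm over the worktop); axes as rack. The slot's true middle stands anywhere from -20 to +20 mm of it in y and is NOT measured: it must be felt or seen.
- wall_top (a point): Fixed point of the rack, 100 mm over the worktop, above slot_mid: the height of the holder's tall wall, on the slot's +y side. The low wall on the -y side ends 60 mm over the worktop. Both are 8 mm thick with slightly rounded tops. Bringing the board over the low wall up against the tall wall's inner face tells where the slot is.
- salt_shaker: Glass salt shaker with a grey domed cap, 44 mm across, 90 mm high, loose. Origin: centre of its underside. Bystander.
- jam_jar: Jam jar with a yellow lid, 66 mm across, 100 mm high, loose. Origin: centre of its underside. Bystander.
- mug: Two-tone mug with a handle, 86 x 117 mm, 88 mm high, loose. Origin: centre of its underside. Bystander.

How it is judged:
At the end, for the whole second after the job is handed in: Board on its long edge in the slot, fully home (centre 115 mm above the rack's underside, within 4), upright within 0.09 rad, centre within 40 mm of the rack's middle along the slot and 32 across, at rest, released; salt shaker, jam jar and mug within 20 mm of their starts (z of board_center in the frame of rack between 0.111 and 0.119 m and y of board_center in the frame of rack between -0.032 and 0.032 m and x of board_center in the frame of rack between -0.04 and 0.04 m and angle between the x axis of board and the z axis of rack, either way round below 0.09 rad and linear speed of board below 0.05 m/s and angular speed of board below 0.4 rad/s and distance of each of salt_shaker, jam_jar, mug from where it was at the start of the episode below 0.02 m); the robot touches nothing.
It fails at once if the board is jammed or dropped into the rack: more than 60 N between them (contact force between board and rack above 60 N).
It fails at once if a bystander is shifted by more than 30 mm (distance of any of salt_shaker, jam_jar, mug from where it was at the start of the episode above 0.03 m).
It also fails if it takes over 51 s, if anything falls off the work surface, if the arm or the gripper's body presses on something with over 40 N, if the wrist force passes 120 N, or if a joint passes its speed limit or range.

### The arm

A 6-joint arm with a two-finger parallel gripper is mounted at the origin on a cart in front of the work surface, level with it; the furniture and walls round the work are solid. World frame = base frame: x ahead of the robot, y to its left, z up, the work surface at z = 0. Lengths are in m, angles in rad, forces in N, time in s.
With the tool pointing down it reaches from about 0.325 to 0.775 m from the base axis. Payload 5.5 kg.
Tool frame: the origin (TCP) lies between the finger pads; the fingertips stand 17 mm ahead of it and the grasp point (between the pads) lies 2 mm behind it; z points along the fingers, y is the line along which they close (so a half turn about z gives the same grasp; the last joint's range is limited). The gripper opens to 85 mm and grips with 20 to 120 N. Pads are 22 mm wide; open, the fingers measure 114 mm over their backs; the gripper's body (76 mm by 85 mm) begins 54 mm behind the grasp point. The pads swing forward as they close: fully open they stand 13 mm farther back than shut.
Start: joints at [1.124, 0.091, 1.231, -0, 1.82, -0.057], TCP at [0.228, 0.555, 0.248] pointing down, gripper open.
Joint ranges: [-2.87, 2.87], [-0.86, 2.18], [0.17, 2.46], [-1.51, 4.65], [0.06, 2.69], [-2.65, 2.65]. Speed limits (rad/s): [2.57, 2.57, 3.01, 3.14, 3.14, 3.14].

### API

Orientations are given as a rotation vector (axis times angle).
In Python, from workcell import arm gives the robot as it stands. The module is installed in compiled form; this text tells all that it offers.
- The arm moves only by the tool play_rows, never from a script. Its argument "moves" is a list of rows, each an object of numbers: "jaw": the opening, from 0 (shut) to 1 (fully open); "x", "y", "z": the shift along the tool's x, y, z in m; "spin": the turn about the tool's z in rad. In form: [{"jaw": .., "x": .., "y": .., "z": .., "spin": ..}, ...]. A call has exactly 10 rows; each row is the pose to reach, as a shift and turn from the pose commanded when the call began, along the tool's axes at that moment; what a row does not reach only later rows make up. A row lasts 1/10 s, in which the tool goes at most 50 mm and 8.59 degrees, less where a joint would pass 70% of its speed; a pose out of reach is approached as far as the arm can. A call with a gripper value outside its range is refused whole. The fingers move at their own pace and stop on an object; "force" is the grip in N (left out, the last holds). Time passes only in rows, so rows that repeat a pose let the fingers close, or fill a call up. It gives the time, the measured TCP pose, the force, the opening and the grip force at its end, in the units of the state.
- arm.observe(): the state, without advancing time (a new reading comes with each control period).
- arm.capture(name): name is "scene" or "top"; returns a dict with "image" (400x640x3 uint8, blue, green, red), "vertical_fov" (degrees; the focal length in pixels is half the picture's height over the tangent of half this angle, whatever the lens; pixels are square), "cx", "cy" (the principal point, pixels), "R" (3x3) and "t" (3): a world point X has camera coordinates R X + t. Camera axes: x right, y down, z forward; pixel columns grow to the right and rows downward; lengths in m; the calibration is good to about 2 mm. A picture is of the moment at which its call begins. There is no depth.
- arm.job_done(): hands the job in; it is judged then, once.
The state is a dict: "time_s": time; "joints": joint angles; "joint_velocities": joint speeds; "joint_torque": joint torques, N m; "position": TCP position; "ee_rot": TCP orientation; "force": force on the tool from outside, world axes, zero at the start; "ft_torque": the same for the moment, N m; "finger_gap": finger opening in m; "grip_force": force on a finger pad.
Only numpy, scipy, OpenCV 4.12 (cv2) and the standard library are available. Lean on these libraries where they do the work, as an engineer would, in place of code of your own. Each camera call takes 0.05 s, during which the arm holds its last target. There are 200 camera calls.

## Working session

There is one attempt and no reset: what is moved stays moved. The work goes in short steps, Python scripts to look and compute and a tool call to move; the robot and the scene stay as the last step left them, time stands still between calls to the robot, and variables do not carry over. Pictures are saved under pics/ and viewed, at most 10 in all, crops included, and the job is handed in when it is done.

Besides the shell and the picture viewer there is one more tool, called after "Call:" by a JSON object that holds its "name" and its "arguments". play_rows: Moves the arm, as the interface text tells. Its arguments: {"type":"object","properties":{"moves":{"type":"array"},"force":{"type":"number"}},"required":["moves"]}

```bash
mkdir -p pics
cat > h.py <<'E'
import numpy as np,cv2,pickle
from scipy.spatial.transform import Rotation as Ro
from workcell import arm
def cap(n):
    c=arm.capture(n); c['f']=200/np.tan(np.radians(c['vertical_fov'])/2); return c
def ray(c,u,v):
    d=c['R'].T@np.array([(u-c['cx'])/c['f'],(v-c['cy'])/c['f'],1]); return -c['R'].T@c['t'],d
def plane(c,u,v,z):
    o,d=ray(c,u,v); return o+d*(z-o[2])/d[2]
def proj(c,X):
    p=c['R']@np.array(X)+c['t']; return [c['cx']+c['f']*p[0]/p[2],c['cy']+c['f']*p[1]/p[2]]
def tri(c1,p1,c2,p2):
    o1,d1=ray(c1,*p1);o2,d2=ray(c2,*p2);s=np.linalg.lstsq(np.c_[d1,-d2],o2-o1,rcond=None)[0]
    a=o1+s[0]*d1;b=o2+s[1]*d2; return (a+b)/2,np.linalg.norm(a-b)
E
python3 - <<'E'
from h import *
for n in('scene','top'):
    c=cap(n); pickle.dump(c,open(n+'.pkl','wb')); cv2.imwrite(f'pics/{n}0.png',c['image']); print(n,c['f'],c['cx'],c['cy'],-c['R'].T@c['t'],c['R'].round(3).tolist())
s=arm.observe();print({k:np.round(s[k],3) for k in s})
E
```

```text
scene 518.6542622322368 317.44285872627773 187.45078752881267 [-0.40187334 -0.45521876  1.25605508] [[0.465, -0.885, 0.017], [-0.648, -0.354, -0.675], [0.603, 0.303, -0.738]]
top 381.32850125834784 322.76393179936287 202.41901033179877 [ 0.27125186 -0.0112659   1.35792207] [[0.013, -1.0, -0.026], [-0.984, -0.008, -0.176], [0.175, 0.028, -0.984]]
{'time_s': np.float64(0.1), 'joints': array([ 1.124,  0.092,  1.232,  0.   ,  1.82 , -0.057]), 'joint_velocities': array([ 0.   , -0.002, -0.003,  0.002,  0.002,  0.002]), 'joint_torque': array([ 1.0000e-03, -4.6022e+01, -4.1922e+01, -0.0000e+00,  1.1000e-02,
       -0.0000e+00]), 'position': array([0.228, 0.555, 0.247]), 'ee_rot': array([-6.080e-01, -3.082e+00,  3.000e-03]), 'force': array([-0.429,  0.308, -0.847]), 'ft_torque': array([0.028, 0.004, 0.049]), 'grip_force': np.float64(0.0), 'finger_gap': np.float64(0.085)}
```

View pics/scene0.png

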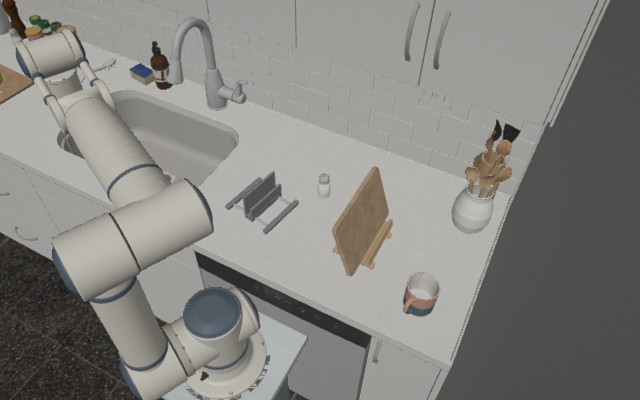

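View pics/top0.png

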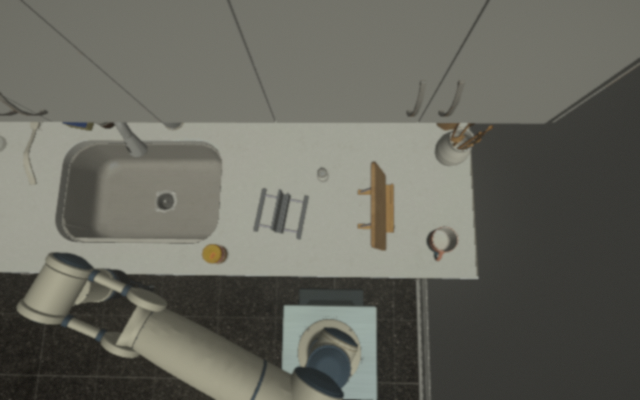

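Scene: rack around (262,200), board (362,222), salt shaker (324,186) and mug (421,293). Top: rack (282,214), board (378,205), jar (213,253). Next I'll zoom in.

Run:
```python
from h import *
S=pickle.load(open('scene.pkl','rb'))['image'];T=pickle.load(open('top.pkl','rb'))['image']
a=cv2.resize(S[160:285,215:405],None,fx=4.2,fy=4.2,interpolation=cv2.INTER_CUBIC)[:,:798]
b=cv2.resize(T[155:260,245:405],None,fx=5,fy=5,interpolation=cv2.INTER_CUBIC)
cv2.imwrite('pics/sc.png',a);cv2.imwrite('pics/tc.png',b)
```

```text
(no output)
```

View pics/sc.png

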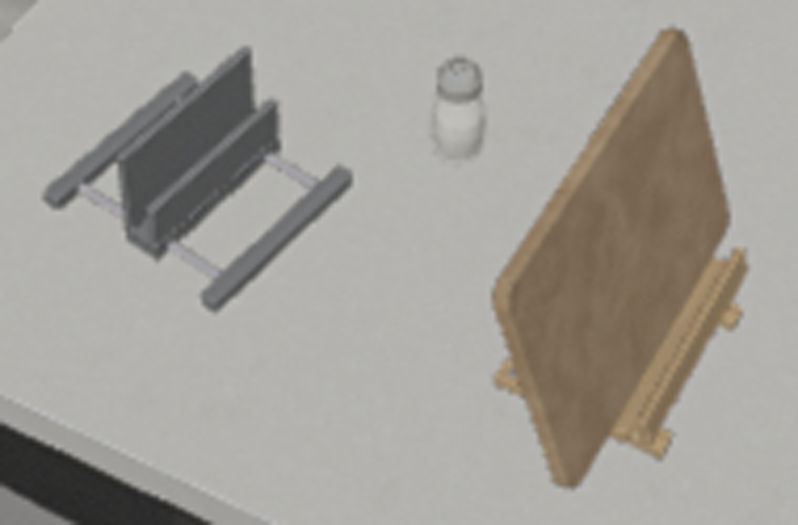

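View pics/tc.png

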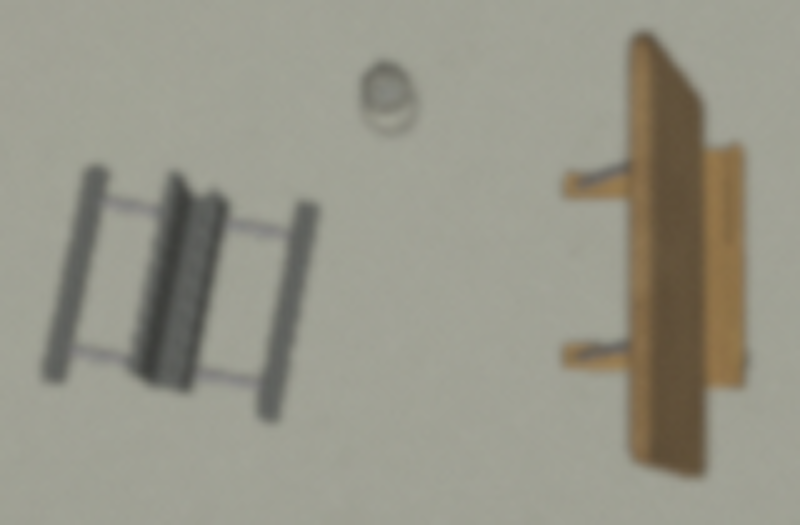

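Board leans to world +y; its top edge runs (630–657, 32–460) in the top crop. The tall rack wall is on the left (+y) and the low wall on the right, with the feet's ends clearly visible. Now to triangulate.

Run:
```python
from h import *
S=pickle.load(open('scene.pkl','rb'));T=pickle.load(open('top.pkl','rb'))
s=lambda u,v:(215+u/4.2-.38,160+v/4.2-.38); t=lambda u,v:(245+u/5-.4,155+v/5-.4)
r=lambda n,p,e=0:print(n,np.round(p,4),np.round(e,4))
P=[]
for n,a,b in[('bfar',(678,30),(644,34)),('bnear',(503,294),(641,460)),('botnear',(570,487),(703,475)),
 ('tallfar',(248,50),(174,176)),('tallnear',(123,160),(140,374)),('lowfar',(276,103),(218,196)),('lownear',(150,210),(185,386)),
 ('salt',(458,68),(386,87))]:
    p,e=tri(S,s(*a),T,t(*b)); P.append(p); r(n,p,e)
d=P[0]-P[1]; r('len',np.linalg.norm(d)); r('boardyaw(deg from x)',np.degrees(np.arctan2(d[1],d[0])))
for nm,c,f,q in[('S',S,s,[(188,80),(58,195),(342,177),(213,298)]),('T',T,t,[(97,170),(54,376),(309,206),(268,414)])]:
    X=np.array([plane(c,*f(*k),.014) for k in q]); m=X.mean(0); d=X[0]-X[1]+X[2]-X[3]; e=X[0]+X[1]-X[2]-X[3]
    r('rack'+nm,m); print(X.round(4).tolist(),'yaw',np.degrees(np.arctan2(d[1],d[0])),'L',np.linalg.norm(d)/2,'W',np.linalg.norm(e)/2, np.degrees(np.arctan2(-e[0],e[1])))
```

```text
bfar [ 0.6072 -0.1344  0.2066] 0.0008
bnear [ 0.3435 -0.1309  0.2111] 0.0025
botnear [ 0.3436 -0.1893  0.0418] 0.0004
tallfar [0.5383 0.1713 0.0981] 0.0017
tallnear [0.4025 0.1904 0.1002] 0.0011
lowfar [0.5326 0.1456 0.0591] 0.0019
lownear [0.3975 0.1662 0.0646] 0.0041
salt [0.6029 0.029  0.091 ] 0.0008
len 0.2638 0
boardyaw(deg from x) -0.7801 0
rackS [0.4689 0.1746 0.014 ] 0
[[0.5565, 0.2403, 0.014], [0.41, 0.2624, 0.014], [0.5267, 0.0853, 0.014], [0.3826, 0.1103, 0.014]] yaw -9.206630916338591 L 0.14720070179134945 W 0.15614890079294813 -10.56919895339134
rackT [0.472  0.1758 0.014 ] 0
[[0.5596, 0.2403, 0.014], [0.4098, 0.265, 0.014], [0.5343, 0.0861, 0.014], [0.3845, 0.112, 0.014]] yaw -9.587668324187494 L 0.15193344281282617 W 0.15568751383505852 -9.371128045516937
```

Call:
{"name": "play_rows", "arguments": {"moves": [{"jaw": 1,"x": -0.02,"y": -0.022,"z": -0.03,"spin": -0.04},{"jaw": 1,"x": -0.05,"y": -0.055,"z": -0.05,"spin": -0.08},{"jaw": 1,"x": -0.08,"y": -0.088,"z": -0.07,"spin": -0.12},{"jaw": 1,"x": -0.11,"y": -0.121,"z": -0.085,"spin": -0.16},{"jaw": 1,"x": -0.14,"y": -0.154,"z": -0.085,"spin": -0.2},{"jaw": 1,"x": -0.17,"y": -0.188,"z": -0.085,"spin": -0.24},{"jaw": 1,"x": -0.2,"y": -0.221,"z": -0.085,"spin": -0.28},{"jaw": 1,"x": -0.23,"y": -0.254,"z": -0.085,"spin": -0.32},{"jaw": 1,"x": -0.26,"y": -0.287,"z": -0.085,"spin": -0.36},{"jaw": 1,"x": -0.29,"y": -0.32,"z": -0.085,"spin": -0.379}]}}

```text
time_s: 1.1
position: [0.3747, 0.1471, 0.333]
ee_rot: [-0.014, -3.142, 0.0]
force: [-0.0, 1.0, -0.3]
finger_gap: 0.0854
grip_force: 0.0
```

Call:
{"name": "play_rows", "arguments": {"moves": [{"jaw": 1,"x": -0.015,"y": -0.04,"z": 0,"spin": 0},{"jaw": 1,"x": -0.03,"y": -0.08,"z": 0,"spin": 0},{"jaw": 1,"x": -0.045,"y": -0.12,"z": 0,"spin": 0},{"jaw": 1,"x": -0.06,"y": -0.16,"z": 0,"spin": 0},{"jaw": 1,"x": -0.075,"y": -0.2,"z": 0,"spin": 0},{"jaw": 1,"x": -0.09,"y": -0.24,"z": 0,"spin": 0},{"jaw": 1,"x": -0.103,"y": -0.281,"z": 0,"spin": 0},{"jaw": 1,"x": -0.103,"y": -0.281,"z": 0.03,"spin": 0},{"jaw": 1,"x": -0.103,"y": -0.281,"z": 0.06,"spin": 0},{"jaw": 1,"x": -0.103,"y": -0.281,"z": 0.08,"spin": 0}]}}

```text
time_s: 2.1
position: [0.4741, -0.1337, 0.2502]
ee_rot: [-0.019, -3.138, -0.002]
force: [-0.5, -0.9, -0.7]
finger_gap: 0.0854
grip_force: 0.0
```

Run:
```python
from h import *
S=cap('scene')['image']
cv2.imwrite('pics/s1.png',cv2.resize(S[120:300,280:440],None,fx=3.3,fy=3.3,interpolation=cv2.INTER_CUBIC))
```

```text
(no output)
```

View pics/s1.png

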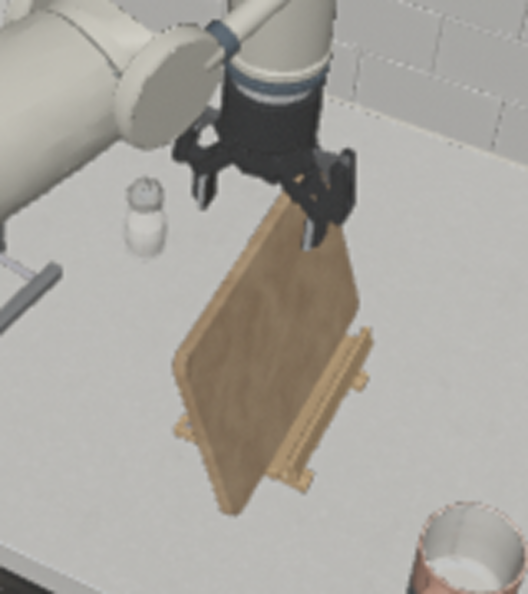

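The fingers (203,205) and (312,245) in the crop straddle the board's top edge. Next: descend, then half close.

Call:
{"name": "play_rows", "arguments": {"moves": [{"jaw": 1,"x": 0,"y": 0,"z": 0.02,"spin": 0},{"jaw": 1,"x": 0,"y": -0.003,"z": 0.04,"spin": 0},{"jaw": 1,"x": 0,"y": -0.006,"z": 0.061,"spin": 0},{"jaw": 0.5,"x": 0,"y": -0.006,"z": 0.061,"spin": 0},{"jaw": 0.5,"x": 0,"y": -0.006,"z": 0.061,"spin": 0},{"jaw": 0.5,"x": 0,"y": -0.008,"z": 0.061,"spin": 0},{"jaw": 0.5,"x": 0,"y": -0.01,"z": 0.061,"spin": 0},{"jaw": 0.5,"x": 0,"y": -0.014,"z": 0.061,"spin": 0},{"jaw": 0.5,"x": 0,"y": -0.018,"z": 0.061,"spin": 0},{"jaw": 0.5,"x": 0,"y": -0.022,"z": 0.061,"spin": 0}], "force": 25}}

```text
time_s: 3.15
position: [0.4745, -0.1556, 0.1926]
ee_rot: [0.017, 3.141, -0.0]
force: [0.4, 1.8, 1.6]
finger_gap: 0.0424
grip_force: 0.5
```

Call:
{"name": "play_rows", "arguments": {"moves": [{"jaw": 0.5,"x": 0,"y": -0.003,"z": 0,"spin": 0},{"jaw": 0.5,"x": 0,"y": -0.006,"z": 0,"spin": 0},{"jaw": 0.5,"x": 0,"y": -0.009,"z": 0,"spin": 0},{"jaw": 0.5,"x": 0,"y": -0.012,"z": 0,"spin": 0},{"jaw": 0.5,"x": 0,"y": -0.015,"z": 0,"spin": 0},{"jaw": 0.45,"x": 0,"y": -0.018,"z": 0,"spin": 0},{"jaw": 0.4,"x": 0,"y": -0.021,"z": 0,"spin": 0},{"jaw": 0.35,"x": 0,"y": -0.023,"z": 0,"spin": 0},{"jaw": 0.35,"x": 0,"y": -0.025,"z": 0,"spin": 0},{"jaw": 0.35,"x": 0,"y": -0.025,"z": 0,"spin": 0}]}}

```text
time_s: 4.15
position: [0.4741, -0.1805, 0.1922]
ee_rot: [-0.017, -3.141, 0.0]
force: [0.1, 0.7, -0.5]
finger_gap: 0.03
grip_force: 0.2
```

Run:
```python
from h import *
S=cap('scene')['image'];T=cap('top')['image']
a=cv2.resize(S[120:300,280:440],None,fx=3.2,fy=3.2,interpolation=cv2.INTER_CUBIC)
b=cv2.resize(T[150:265,350:410],None,fx=4.5,fy=4.5)
im=np.zeros((576,790,3),np.uint8);im[:a.shape[0],:a.shape[1]]=a;im[:b.shape[0],515:515+b.shape[1]]=b
cv2.imwrite('pics/s2.png',im)
```

```text
(no output)
```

View pics/s2.png

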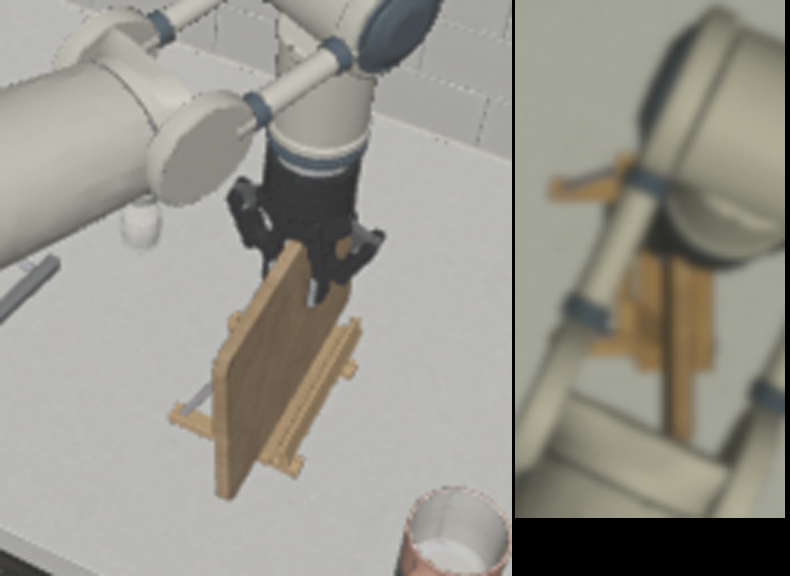

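The board is now nearly upright between the fingers (edge at (260,300) in the crop). Next: move a bit further and close.

Call:
{"name": "play_rows", "arguments": {"moves": [{"jaw": 0.3,"x": 0,"y": -0.002,"z": 0,"spin": 0},{"jaw": 0.25,"x": 0,"y": -0.004,"z": 0,"spin": 0},{"jaw": 0.2,"x": 0,"y": -0.006,"z": 0,"spin": 0},{"jaw": 0.1,"x": 0,"y": -0.006,"z": 0,"spin": 0},{"jaw": 0,"x": 0,"y": -0.006,"z": 0,"spin": 0},{"jaw": 0,"x": 0,"y": -0.006,"z": 0,"spin": 0},{"jaw": 0,"x": 0,"y": -0.006,"z": 0,"spin": 0},{"jaw": 0,"x": 0,"y": -0.006,"z": 0,"spin": 0},{"jaw": 0,"x": 0,"y": -0.006,"z": 0,"spin": 0},{"jaw": 0,"x": 0,"y": -0.006,"z": 0,"spin": 0}], "force": 40}}

```text
time_s: 5.25
position: [0.474, -0.1864, 0.1922]
ee_rot: [-0.017, -3.141, 0.001]
force: [-0.2, -1.8, -1.2]
finger_gap: 0.0138
grip_force: 39.6
```

Call:
{"name": "play_rows", "arguments": {"moves": [{"jaw": 0,"x": 0,"y": 0,"z": 0,"spin": 0},{"jaw": 0,"x": 0,"y": 0,"z": 0,"spin": 0},{"jaw": 0,"x": 0,"y": 0,"z": -0.005,"spin": 0},{"jaw": 0,"x": 0,"y": 0,"z": -0.01,"spin": 0},{"jaw": 0,"x": 0,"y": 0,"z": -0.02,"spin": 0},{"jaw": 0,"x": 0,"y": 0,"z": -0.03,"spin": 0},{"jaw": 0,"x": 0,"y": 0,"z": -0.045,"spin": 0},{"jaw": 0,"x": 0,"y": 0,"z": -0.06,"spin": 0},{"jaw": 0,"x": 0,"y": 0,"z": -0.08,"spin": 0},{"jaw": 0,"x": 0,"y": 0,"z": -0.1,"spin": 0}], "force": 80}}

```text
time_s: 6.25
position: [0.474, -0.1862, 0.2943]
ee_rot: [0.017, 3.141, -0.0]
force: [0.4, -0.6, -3.3]
finger_gap: 0.0137
grip_force: 78.2
```

Call:
{"name": "play_rows", "arguments": {"moves": [{"jaw": 0,"x": 0,"y": 0.015,"z": -0.02,"spin": 0},{"jaw": 0,"x": 0,"y": 0.045,"z": -0.04,"spin": 0.02},{"jaw": 0,"x": 0.002,"y": 0.085,"z": -0.05,"spin": 0.04},{"jaw": 0,"x": 0.004,"y": 0.13,"z": -0.05,"spin": 0.06},{"jaw": 0,"x": 0.006,"y": 0.175,"z": -0.05,"spin": 0.08},{"jaw": 0,"x": 0.008,"y": 0.22,"z": -0.05,"spin": 0.1},{"jaw": 0,"x": 0.01,"y": 0.265,"z": -0.05,"spin": 0.12},{"jaw": 0,"x": 0.01,"y": 0.305,"z": -0.05,"spin": 0.14},{"jaw": 0,"x": 0.01,"y": 0.335,"z": -0.05,"spin": 0.147},{"jaw": 0,"x": 0.01,"y": 0.346,"z": -0.05,"spin": 0.147}]}}

```text
time_s: 7.25
position: [0.4673, 0.1625, 0.3434]
ee_rot: [0.242, 3.131, 0.002]
force: [-0.3, -0.4, -3.6]
finger_gap: 0.0132
grip_force: 78.8
```

Call:
{"name": "play_rows", "arguments": {"moves": [{"jaw": 0,"x": 0,"y": 0,"z": 0.015,"spin": 0},{"jaw": 0,"x": 0,"y": 0,"z": 0.03,"spin": 0},{"jaw": 0,"x": 0,"y": 0,"z": 0.045,"spin": 0},{"jaw": 0,"x": 0,"y": 0,"z": 0.055,"spin": 0},{"jaw": 0,"x": 0,"y": 0,"z": 0.06,"spin": 0},{"jaw": 0,"x": 0,"y": 0,"z": 0.06,"spin": 0},{"jaw": 0,"x": 0,"y": 0,"z": 0.06,"spin": 0},{"jaw": 0,"x": 0,"y": 0,"z": 0.06,"spin": 0},{"jaw": 0,"x": 0,"y": 0,"z": 0.06,"spin": 0},{"jaw": 0,"x": 0,"y": 0,"z": 0.06,"spin": 0}]}}

```text
time_s: 8.25
position: [0.4679, 0.1598, 0.2827]
ee_rot: [0.247, 3.131, 0.0]
force: [0.0, 0.2, -4.9]
finger_gap: 0.0132
grip_force: 78.8
```

Run:
```python
from h import *
S=cap('scene');pickle.dump(S,open('s3.pkl','wb'));T=cap('top');pickle.dump(T,open('t3.pkl','wb'))
a=cv2.resize(S['image'][90:250,180:320],None,fx=3.4,fy=3.4,interpolation=cv2.INTER_CUBIC)
b=cv2.resize(T['image'][150:270,245:320],None,fx=4.2,fy=4.2,interpolation=cv2.INTER_CUBIC)
im=np.zeros((560,795,3),np.uint8);im[:a.shape[0],:a.shape[1]]=a;im[:b.shape[0],478:478+b.shape[1]]=b
cv2.imwrite('pics/s3.png',im)
s=arm.observe();print(s['position'],s['ee_rot'],s['force'],s['ft_torque'])
```

```text
[0.46781632 0.15983172 0.28245625] [2.47514833e-01 3.13158642e+00 1.09479434e-04] [-0.14606672  0.61780649 -3.98311297] [ 0.00471098 -0.05262946  0.02306869]
```

View pics/s3.png

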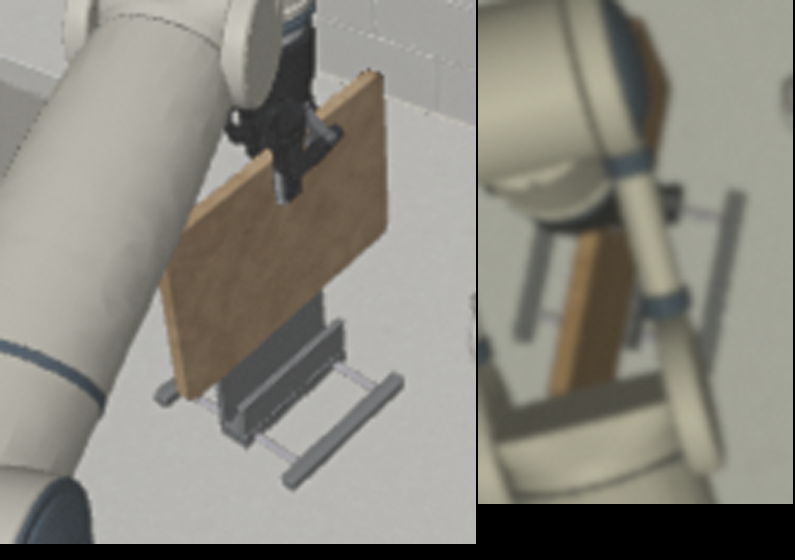

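The board hangs upright above the rack, bottom corners at (188,398) and (388,230) in the crop; low wall's top from (240,405) to (342,322).

Run:
```python
from h import *
S=pickle.load(open('s3.pkl','rb'))
s=lambda u,v:(180+u/3.4-.35,90+v/3.4-.35)
p=np.array([.4678,.1598,.2825]); n=np.array([.157,.9876,0]); ex=np.array([.9876,-.157,0])
q=p-.007*n
for nm,u in[('bn',(188,398)),('bf',(388,231)),('tf',(381,72)),('tn',(163,268))]:
    o,d=ray(S,*s(*u)); X=o+d*(n@(q-o))/(n@d); print(nm,X.round(4),'along',round(ex@(X-p),4))
# low wall top edges
for nm,u,z in[('lowfar',(340,322),.06),('lownear',(240,404),.06)]:
    X=plane(S,*s(*u),z); print(nm,X.round(4),'n-off from board',round(n@(X-p),4),'along',round(ex@(X-p),4))
```

```text
bn [0.3361 0.1737 0.1374] along -0.1323
bf [0.5982 0.132  0.1257] along 0.1332
tf [0.5939 0.1327 0.3144] along 0.1288
tn [0.3314 0.1744 0.2947] along -0.137
lowfar [0.5306 0.1458 0.06  ] n-off from board -0.004 along 0.0642
lownear [0.4032 0.173  0.06  ] n-off from board 0.0029 along -0.0659
```

Call:
{"name": "play_rows", "arguments": {"moves": [{"jaw": 0,"x": 0,"y": 0,"z": 0.01,"spin": 0},{"jaw": 0,"x": 0,"y": 0,"z": 0.02,"spin": 0},{"jaw": 0,"x": 0,"y": 0,"z": 0.03,"spin": 0},{"jaw": 0,"x": 0,"y": 0,"z": 0.04,"spin": 0},{"jaw": 0,"x": 0,"y": 0,"z": 0.047,"spin": 0},{"jaw": 0,"x": 0,"y": 0,"z": 0.05,"spin": 0},{"jaw": 0,"x": 0,"y": 0,"z": 0.05,"spin": 0},{"jaw": 0,"x": 0,"y": 0.001,"z": 0.05,"spin": 0},{"jaw": 0,"x": 0,"y": 0.002,"z": 0.05,"spin": 0},{"jaw": 0,"x": 0,"y": 0.002,"z": 0.05,"spin": 0}]}}

```text
time_s: 9.35
position: [0.4683, 0.162, 0.2328]
ee_rot: [0.247, 3.131, 0.001]
force: [-0.3, 0.5, -4.2]
finger_gap: 0.0132
grip_force: 78.9
```

Call:
{"name": "play_rows", "arguments": {"moves": [{"jaw": 0,"x": 0,"y": 0.0005,"z": 0,"spin": 0},{"jaw": 0,"x": 0,"y": 0.001,"z": 0,"spin": 0},{"jaw": 0,"x": 0,"y": 0.0015,"z": 0,"spin": 0},{"jaw": 0,"x": 0,"y": 0.002,"z": 0,"spin": 0},{"jaw": 0,"x": 0,"y": 0.0025,"z": 0,"spin": 0},{"jaw": 0,"x": 0,"y": 0.003,"z": 0,"spin": 0},{"jaw": 0,"x": 0,"y": 0.003,"z": 0,"spin": 0},{"jaw": 0,"x": 0,"y": 0.003,"z": 0,"spin": 0},{"jaw": 0,"x": 0,"y": 0.003,"z": 0,"spin": 0},{"jaw": 0,"x": 0,"y": 0.003,"z": 0,"spin": 0}]}}

```text
time_s: 10.35
position: [0.4686, 0.1647, 0.2323]
ee_rot: [0.248, 3.132, -0.0]
force: [0.7, 0.5, -3.8]
finger_gap: 0.0134
grip_force: 78.9
```

Call:
{"name": "play_rows", "arguments": {"moves": [{"jaw": 0,"x": 0,"y": 0.0005,"z": 0,"spin": 0},{"jaw": 0,"x": 0,"y": 0.001,"z": 0,"spin": 0},{"jaw": 0,"x": 0,"y": 0.0015,"z": 0,"spin": 0},{"jaw": 0,"x": 0,"y": 0.002,"z": 0,"spin": 0},{"jaw": 0,"x": 0,"y": 0.0025,"z": 0,"spin": 0},{"jaw": 0,"x": 0,"y": 0.003,"z": 0,"spin": 0},{"jaw": 0,"x": 0,"y": 0.003,"z": 0,"spin": 0},{"jaw": 0,"x": 0,"y": 0.003,"z": 0,"spin": 0},{"jaw": 0,"x": 0,"y": 0.003,"z": 0,"spin": 0},{"jaw": 0,"x": 0,"y": 0.003,"z": 0,"spin": 0}]}}

```text
time_s: 11.35
position: [0.469, 0.1677, 0.2323]
ee_rot: [0.248, 3.132, -0.0]
force: [1.0, -0.4, -3.7]
finger_gap: 0.0133
grip_force: 78.9
```

Run:
```python
from h import *
s=arm.observe();print(s['time_s'],s['position'],s['force'],s['ft_torque'])
```

```text
11.35 [0.46904662 0.16768359 0.23230334] [ 1.01293746 -0.38848199 -3.65587149] [ 0.03009382 -0.02999703 -0.01120352]
```

Call:
{"name": "play_rows", "arguments": {"moves": [{"jaw": 0,"x": 0,"y": 0.0005,"z": 0,"spin": 0},{"jaw": 0,"x": 0,"y": 0.001,"z": 0,"spin": 0},{"jaw": 0,"x": 0,"y": 0.0015,"z": 0,"spin": 0},{"jaw": 0,"x": 0,"y": 0.002,"z": 0,"spin": 0},{"jaw": 0,"x": 0,"y": 0.002,"z": 0,"spin": 0},{"jaw": 0,"x": 0,"y": 0.002,"z": 0,"spin": 0},{"jaw": 0,"x": 0,"y": 0.002,"z": 0,"spin": 0},{"jaw": 0,"x": 0,"y": 0.002,"z": 0,"spin": 0},{"jaw": 0,"x": 0,"y": 0.002,"z": 0,"spin": 0},{"jaw": 0,"x": 0,"y": 0.002,"z": 0,"spin": 0}]}}

```text
time_s: 12.35
position: [0.4693, 0.1697, 0.2323]
ee_rot: [0.248, 3.132, -0.0]
force: [0.8, -0.0, -4.7]
finger_gap: 0.0133
grip_force: 78.9
```

Call:
{"name": "play_rows", "arguments": {"moves": [{"jaw": 0,"x": 0,"y": 0.0005,"z": 0,"spin": 0},{"jaw": 0,"x": 0,"y": 0.001,"z": 0,"spin": 0},{"jaw": 0,"x": 0,"y": 0.0015,"z": 0,"spin": 0},{"jaw": 0,"x": 0,"y": 0.002,"z": 0,"spin": 0},{"jaw": 0,"x": 0,"y": 0.002,"z": 0,"spin": 0},{"jaw": 0,"x": 0,"y": 0.002,"z": 0,"spin": 0},{"jaw": 0,"x": 0,"y": 0.002,"z": 0,"spin": 0},{"jaw": 0,"x": 0,"y": 0.002,"z": 0,"spin": 0},{"jaw": 0,"x": 0,"y": 0.002,"z": 0,"spin": 0},{"jaw": 0,"x": 0,"y": 0.002,"z": 0,"spin": 0}]}}

```text
time_s: 13.35
position: [0.4697, 0.1717, 0.2323]
ee_rot: [0.248, 3.132, -0.0]
force: [-0.2, -0.3, -4.2]
finger_gap: 0.0131
grip_force: 78.9
```

Run:
```python
from h import *
s=arm.observe();print(s['time_s'],s['position'],s['force'],s['ft_torque'])
```

```text
13.35 [0.46966253 0.17165493 0.23229279] [-0.15832536 -0.28833886 -4.22119837] [0.0209649  0.00473278 0.0080423 ]
```

Run:
```python
from h import *
S=cap('scene');pickle.dump(S,open('s4.pkl','wb'))
cv2.imwrite('pics/s4.png',cv2.resize(S['image'][110:240,210:320],None,fx=4.6,fy=4.6,interpolation=cv2.INTER_CUBIC))
```

```text
(no output)
```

View pics/s4.png

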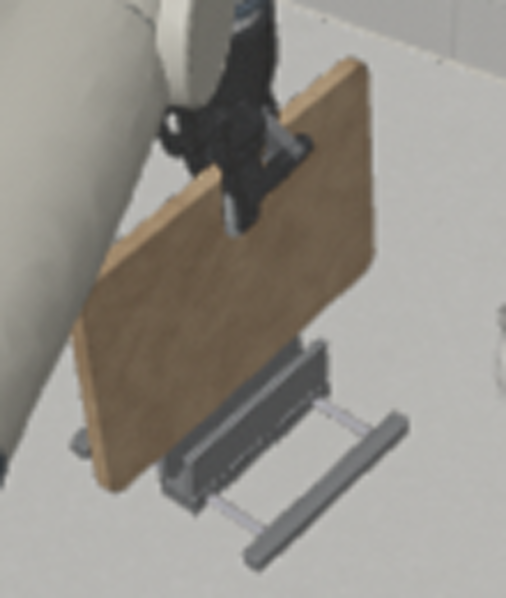

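The board is in front of the tall wall; bottom edge (125,488)–(360,277), low wall's top (185,460)–(322,343) in the crop.

Run:
```python
from h import *
S=pickle.load(open('s4.pkl','rb'))
s=lambda u,v:(210+u/4.6-.4,110+v/4.6-.4)
p=np.array([.4697,.1717,.2323]); n=np.array([.157,.9876,0]); ex=np.array([.9876,-.157,0])
q=p-.007*n
for nm,u in[('bn',(125,486)),('bf',(360,277)),('tf',(345,72)),('mid',(240,385))]:
    o,d=ray(S,*s(*u)); X=o+d*(n@(q-o))/(n@d); print(nm,X.round(4),'along',round(ex@(X-p),4))
for nm,u,z in[('lowfar outer',(327,342),.06),('lownear outer',(190,463),.06),('tallfarvis',(297,335),.1),('base near outer',(193,510),.02),('base far outer',(328,392),.02)]:
    X=plane(S,*s(*u),z); print(nm,X.round(4),'n-off',round(n@(X-p),4),'along',round(ex@(X-p),4))
```

```text
bn [0.35   0.1836 0.0787] along -0.1201
bf [0.5841 0.1464 0.0769] along 0.1169
tf [0.5767 0.1476 0.2674] along 0.1095
mid [0.4596 0.1662 0.0767] along -0.0091
lowfar outer [0.5337 0.1438 0.06  ] n-off -0.0175 along 0.0675
lownear outer [0.3983 0.1675 0.06  ] n-off -0.0153 along -0.0699
tallfarvis [0.4983 0.1444 0.1   ] n-off -0.0225 along 0.0325
base near outer [0.3918 0.1647 0.02  ] n-off -0.0192 along -0.0758
base far outer [0.5246 0.1393 0.02  ] n-off -0.0233 along 0.0593
```

Call:
{"name": "play_rows", "arguments": {"moves": [{"jaw": 0,"x": 0,"y": 0.0005,"z": 0,"spin": 0},{"jaw": 0,"x": 0,"y": 0.001,"z": 0,"spin": 0},{"jaw": 0,"x": 0,"y": 0.0015,"z": 0,"spin": 0},{"jaw": 0,"x": 0,"y": 0.0015,"z": 0,"spin": 0},{"jaw": 0,"x": 0,"y": 0.0015,"z": 0,"spin": 0},{"jaw": 0,"x": 0,"y": 0.0015,"z": 0,"spin": 0},{"jaw": 0,"x": 0,"y": 0.0015,"z": 0,"spin": 0},{"jaw": 0,"x": 0,"y": 0.0015,"z": 0,"spin": 0},{"jaw": 0,"x": 0,"y": 0.0015,"z": 0,"spin": 0},{"jaw": 0,"x": 0,"y": 0.0015,"z": 0,"spin": 0}]}}

```text
time_s: 14.4
position: [0.4699, 0.173, 0.2323]
ee_rot: [-0.248, -3.132, 0.0]
force: [-0.3, -2.5, -3.3]
finger_gap: 0.0134
grip_force: 78.9
```

Call:
{"name": "play_rows", "arguments": {"moves": [{"jaw": 0,"x": 0,"y": 0.0005,"z": 0,"spin": 0},{"jaw": 0,"x": 0,"y": 0.001,"z": 0,"spin": 0},{"jaw": 0,"x": 0,"y": 0.0015,"z": 0,"spin": 0},{"jaw": 0,"x": 0,"y": 0.0015,"z": 0,"spin": 0},{"jaw": 0,"x": 0,"y": 0.0015,"z": 0,"spin": 0},{"jaw": 0,"x": 0,"y": 0.0015,"z": 0,"spin": 0},{"jaw": 0,"x": 0,"y": 0.0015,"z": 0,"spin": 0},{"jaw": 0,"x": 0,"y": 0.0015,"z": 0,"spin": 0},{"jaw": 0,"x": 0,"y": 0.0015,"z": 0,"spin": 0},{"jaw": 0,"x": 0,"y": 0.0015,"z": 0,"spin": 0}]}}

```text
time_s: 15.4
position: [0.47, 0.1739, 0.2323]
ee_rot: [-0.249, -3.131, 0.003]
force: [-1.9, -5.0, -2.1]
finger_gap: 0.0132
grip_force: 79.1
```

Run:
```python
from h import *
s=arm.observe();print(s['time_s'],s['position'],s['ee_rot'],s['force'],s['ft_torque'])
```

```text
15.4 [0.47000288 0.17394905 0.23231819] [-2.48975178e-01 -3.13137490e+00  2.50691607e-03] [-1.93511004 -5.02023008 -2.09225729] [-1.51224613  0.46850188 -0.32379712]
```

Contact is at the wall's far end (Mz −0.32), so I'll turn slightly clockwise until both ends touch.

Call:
{"name": "play_rows", "arguments": {"moves": [{"jaw": 0,"x": 0,"y": 0,"z": 0,"spin": 0.002},{"jaw": 0,"x": 0,"y": 0,"z": 0,"spin": 0.004},{"jaw": 0,"x": 0,"y": 0,"z": 0,"spin": 0.006},{"jaw": 0,"x": 0,"y": 0,"z": 0,"spin": 0.008},{"jaw": 0,"x": 0,"y": 0,"z": 0,"spin": 0.008},{"jaw": 0,"x": 0,"y": 0,"z": 0,"spin": 0.008},{"jaw": 0,"x": 0,"y": 0,"z": 0,"spin": 0.008},{"jaw": 0,"x": 0,"y": 0,"z": 0,"spin": 0.008},{"jaw": 0,"x": 0,"y": 0,"z": 0,"spin": 0.008},{"jaw": 0,"x": 0,"y": 0,"z": 0,"spin": 0.008}]}}

```text
time_s: 16.4
position: [0.47, 0.1741, 0.2323]
ee_rot: [-0.261, -3.13, 0.002]
force: [-1.5, -4.6, -1.1]
finger_gap: 0.0132
grip_force: 79.1
```

Run:
```python
from h import *
s=arm.observe();print(s['time_s'],s['position'],s['ee_rot'],s['force'],s['ft_torque'])
```

```text
16.4 [0.47001248 0.17410289 0.23230521] [-2.60949527e-01 -3.13042454e+00  1.97214559e-03] [-1.49979492 -4.57543146 -1.13702512] [-1.3994641   0.42123821 -0.1903827 ]
```

Call:
{"name": "play_rows", "arguments": {"moves": [{"jaw": 0,"x": 0,"y": 0,"z": 0,"spin": 0.002},{"jaw": 0,"x": 0,"y": 0,"z": 0,"spin": 0.004},{"jaw": 0,"x": 0,"y": 0,"z": 0,"spin": 0.006},{"jaw": 0,"x": 0,"y": 0,"z": 0,"spin": 0.008},{"jaw": 0,"x": 0,"y": 0,"z": 0,"spin": 0.008},{"jaw": 0,"x": 0,"y": 0,"z": 0,"spin": 0.008},{"jaw": 0,"x": 0,"y": 0,"z": 0,"spin": 0.008},{"jaw": 0,"x": 0,"y": 0,"z": 0,"spin": 0.008},{"jaw": 0,"x": 0,"y": 0,"z": 0,"spin": 0.008},{"jaw": 0,"x": 0,"y": 0,"z": 0,"spin": 0.008}]}}

```text
time_s: 17.4
position: [0.4701, 0.1741, 0.2323]
ee_rot: [-0.272, -3.13, 0.002]
force: [-1.3, -5.2, -2.7]
finger_gap: 0.0135
grip_force: 79.1
```

Run:
```python
from h import *
s=arm.observe();print(s['time_s'],s['position'],s['ee_rot'],s['force'],s['ft_torque'])
```

```text
17.4 [0.47009492 0.17413821 0.23229729] [-2.72171159e-01 -3.12971153e+00  1.95841636e-03] [-1.29879186 -5.21642084 -2.67403003] [-1.47708766  0.36918137  0.21319441]
```

Call:
{"name": "play_rows", "arguments": {"moves": [{"jaw": 0,"x": 0,"y": -0.001,"z": 0,"spin": -0.002},{"jaw": 0,"x": 0,"y": -0.002,"z": 0,"spin": -0.0035},{"jaw": 0,"x": 0,"y": -0.003,"z": 0,"spin": -0.0035},{"jaw": 0,"x": 0,"y": -0.003,"z": 0,"spin": -0.0035},{"jaw": 0,"x": 0,"y": -0.003,"z": 0.002,"spin": -0.0035},{"jaw": 0,"x": 0,"y": -0.003,"z": 0.004,"spin": -0.0035},{"jaw": 0,"x": 0,"y": -0.003,"z": 0.007,"spin": -0.0035},{"jaw": 0,"x": 0,"y": -0.003,"z": 0.01,"spin": -0.0035},{"jaw": 0,"x": 0,"y": -0.003,"z": 0.012,"spin": -0.0035},{"jaw": 0,"x": 0,"y": -0.003,"z": 0.012,"spin": -0.0035}]}}

```text
time_s: 18.4
position: [0.4694, 0.1716, 0.2197]
ee_rot: [-0.267, -3.129, 0.0]
force: [-0.4, 0.1, -3.7]
finger_gap: 0.0133
grip_force: 79.0
```

Call:
{"name": "play_rows", "arguments": {"moves": [{"jaw": 0,"x": 0,"y": 0,"z": 0.001,"spin": 0},{"jaw": 0,"x": 0,"y": 0,"z": 0.002,"spin": 0},{"jaw": 0,"x": 0,"y": 0,"z": 0.003,"spin": 0},{"jaw": 0,"x": 0,"y": 0,"z": 0.004,"spin": 0},{"jaw": 0,"x": 0,"y": 0,"z": 0.005,"spin": 0},{"jaw": 0,"x": 0,"y": 0,"z": 0.006,"spin": 0},{"jaw": 0,"x": 0,"y": 0,"z": 0.007,"spin": 0},{"jaw": 0,"x": 0,"y": 0,"z": 0.008,"spin": 0},{"jaw": 0,"x": 0,"y": 0,"z": 0.008,"spin": 0},{"jaw": 0,"x": 0,"y": 0,"z": 0.008,"spin": 0}]}}

```text
time_s: 19.4
position: [0.4696, 0.1717, 0.2123]
ee_rot: [-0.267, -3.13, 0.0]
force: [0.1, 0.3, -4.1]
finger_gap: 0.0134
grip_force: 79.0
```

Run:
```python
from h import *
s=arm.observe();print(s['time_s'],s['position'],s['ee_rot'],s['force'],s['ft_torque'])
```

```text
19.4 [0.46960383 0.17165417 0.2122646 ] [-2.67221999e-01 -3.13016040e+00  2.00237501e-05] [ 0.10007917  0.27275423 -4.08011329] [-0.00664349  0.0314085  -0.01503328]
```

Call:
{"name": "play_rows", "arguments": {"moves": [{"jaw": 0,"x": 0,"y": 0,"z": 0.001,"spin": 0},{"jaw": 0,"x": 0,"y": 0,"z": 0.002,"spin": 0},{"jaw": 0,"x": 0,"y": 0,"z": 0.003,"spin": 0},{"jaw": 0,"x": 0,"y": 0,"z": 0.004,"spin": 0},{"jaw": 0,"x": 0,"y": 0,"z": 0.005,"spin": 0},{"jaw": 0,"x": 0,"y": 0,"z": 0.006,"spin": 0},{"jaw": 0,"x": 0,"y": 0,"z": 0.006,"spin": 0},{"jaw": 0,"x": 0,"y": 0,"z": 0.006,"spin": 0},{"jaw": 0,"x": 0,"y": 0,"z": 0.006,"spin": 0},{"jaw": 0,"x": 0,"y": 0,"z": 0.006,"spin": 0}]}}

```text
time_s: 20.4
position: [0.4696, 0.1717, 0.2064]
ee_rot: [0.267, 3.13, 0.0]
force: [-0.3, -0.3, -3.9]
finger_gap: 0.0135
grip_force: 79.0
```

Call:
{"name": "play_rows", "arguments": {"moves": [{"jaw": 0,"x": 0,"y": 0,"z": 0.001,"spin": 0},{"jaw": 0,"x": 0,"y": 0,"z": 0.002,"spin": 0},{"jaw": 0,"x": 0,"y": 0,"z": 0.003,"spin": 0},{"jaw": 0,"x": 0,"y": 0,"z": 0.004,"spin": 0},{"jaw": 0,"x": 0,"y": 0,"z": 0.005,"spin": 0},{"jaw": 0,"x": 0,"y": 0,"z": 0.006,"spin": 0},{"jaw": 0,"x": 0,"y": 0,"z": 0.006,"spin": 0},{"jaw": 0,"x": 0,"y": 0,"z": 0.006,"spin": 0},{"jaw": 0,"x": 0,"y": 0,"z": 0.006,"spin": 0},{"jaw": 0,"x": 0,"y": 0,"z": 0.006,"spin": 0}]}}

```text
time_s: 21.4
position: [0.4696, 0.1717, 0.2003]
ee_rot: [0.267, 3.13, 0.0]
force: [0.1, 0.4, -4.8]
finger_gap: 0.0134
grip_force: 79.0
```

Run:
```python
from h import *
s=arm.observe();print(s['time_s'],s['position'],s['ee_rot'],s['force'],s['ft_torque'])
```

```text
21.4 [0.46962576 0.17168605 0.20033129] [2.67085443e-01 3.13013958e+00 7.59052249e-05] [ 0.05725583  0.37027802 -4.81133885] [ 0.0123499   0.01588033 -0.00853556]
```

Call:
{"name": "play_rows", "arguments": {"moves": [{"jaw": 0,"x": 0,"y": 0,"z": 0.002,"spin": 0},{"jaw": 0,"x": 0,"y": 0,"z": 0.004,"spin": 0},{"jaw": 0,"x": 0,"y": 0,"z": 0.006,"spin": 0},{"jaw": 0,"x": 0,"y": 0,"z": 0.008,"spin": 0},{"jaw": 0,"x": 0,"y": 0,"z": 0.01,"spin": 0},{"jaw": 0,"x": 0,"y": 0,"z": 0.012,"spin": 0},{"jaw": 0,"x": 0,"y": 0,"z": 0.014,"spin": 0},{"jaw": 0,"x": 0,"y": 0,"z": 0.015,"spin": 0},{"jaw": 0,"x": 0,"y": 0,"z": 0.015,"spin": 0},{"jaw": 0,"x": 0,"y": 0,"z": 0.015,"spin": 0}]}}

```text
time_s: 22.4
position: [0.4696, 0.1717, 0.1853]
ee_rot: [0.267, 3.13, 0.0]
force: [-0.2, 0.3, -3.9]
finger_gap: 0.013
grip_force: 79.0
```

Call:
{"name": "play_rows", "arguments": {"moves": [{"jaw": 0,"x": 0,"y": 0,"z": 0.001,"spin": 0},{"jaw": 0,"x": 0,"y": 0,"z": 0.002,"spin": 0},{"jaw": 0,"x": 0,"y": 0,"z": 0.003,"spin": 0},{"jaw": 0,"x": 0,"y": 0,"z": 0.004,"spin": 0},{"jaw": 0,"x": 0,"y": 0,"z": 0.004,"spin": 0},{"jaw": 0,"x": 0,"y": 0,"z": 0.004,"spin": 0},{"jaw": 0,"x": 0,"y": 0,"z": 0.004,"spin": 0},{"jaw": 0,"x": 0,"y": 0,"z": 0.004,"spin": 0},{"jaw": 0,"x": 0,"y": 0,"z": 0.004,"spin": 0},{"jaw": 0,"x": 0,"y": 0,"z": 0.004,"spin": 0}]}}

```text
time_s: 23.4
position: [0.4696, 0.1717, 0.1813]
ee_rot: [0.267, 3.13, 0.0]
force: [1.3, -0.1, -4.2]
finger_gap: 0.0133
grip_force: 79.0
```

Call:
{"name": "play_rows", "arguments": {"moves": [{"jaw": 0,"x": 0,"y": 0,"z": 0.0005,"spin": 0},{"jaw": 0,"x": 0,"y": 0,"z": 0.001,"spin": 0},{"jaw": 0,"x": 0,"y": 0,"z": 0.0015,"spin": 0},{"jaw": 0,"x": 0,"y": 0,"z": 0.002,"spin": 0},{"jaw": 0,"x": 0,"y": 0,"z": 0.0025,"spin": 0},{"jaw": 0,"x": 0,"y": 0,"z": 0.003,"spin": 0},{"jaw": 0,"x": 0,"y": 0,"z": 0.003,"spin": 0},{"jaw": 0,"x": 0,"y": 0,"z": 0.003,"spin": 0},{"jaw": 0,"x": 0,"y": 0,"z": 0.003,"spin": 0},{"jaw": 0,"x": 0,"y": 0,"z": 0.003,"spin": 0}]}}

```text
time_s: 24.4
position: [0.4697, 0.1717, 0.1785]
ee_rot: [0.267, 3.13, 0.0]
force: [-0.5, 1.1, -2.6]
finger_gap: 0.0134
grip_force: 79.4
```

Call:
{"name": "play_rows", "arguments": {"moves": [{"jaw": 0,"x": 0,"y": 0,"z": 0.0005,"spin": 0},{"jaw": 0,"x": 0,"y": 0,"z": 0.001,"spin": 0},{"jaw": 0,"x": 0,"y": 0,"z": 0.0015,"spin": 0},{"jaw": 0,"x": 0,"y": 0,"z": 0.002,"spin": 0},{"jaw": 0,"x": 0,"y": 0,"z": 0.002,"spin": 0},{"jaw": 0,"x": 0,"y": 0,"z": 0.002,"spin": 0},{"jaw": 0,"x": 0,"y": 0,"z": 0.002,"spin": 0},{"jaw": 0,"x": 0,"y": 0,"z": 0.002,"spin": 0},{"jaw": 0,"x": 0,"y": 0,"z": 0.002,"spin": 0},{"jaw": 0,"x": 0,"y": 0,"z": 0.002,"spin": 0}]}}

```text
time_s: 25.4
position: [0.4698, 0.1717, 0.1784]
ee_rot: [0.267, 3.128, 0.001]
force: [-3.0, -2.3, 8.1]
finger_gap: 0.0132
grip_force: 80.7
```

Run:
```python
from h import *
s=arm.observe();print(s['time_s'],s['position'],s['force'],s['ft_torque'])
S=cap('scene');pickle.dump(S,open('s5.pkl','wb'))
cv2.imwrite('pics/s5.png',cv2.resize(S['image'][125:245,210:320],None,fx=4.6,fy=4.6,interpolation=cv2.INTER_CUBIC))
```

```text
25.4 [0.46976673 0.17171825 0.1784306 ] [-3.01392079 -2.33060427  8.14319417] [-0.33051464  0.90533327  0.00847471]
```

View pics/s5.png

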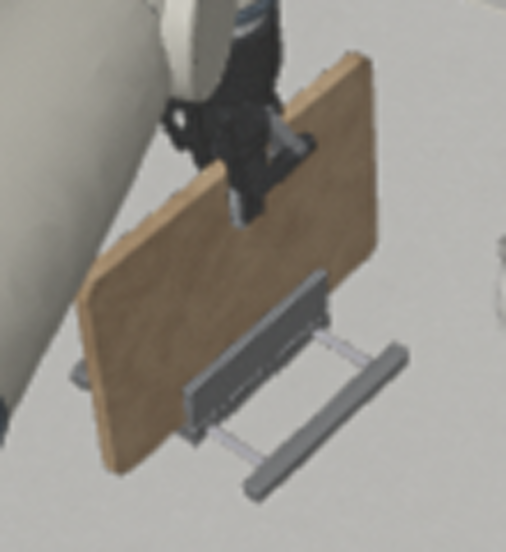

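The board is in the slot: its bottom is behind the low wall (185,400)–(325,280). I'll soften the grip so it settles, then open.

Call:
{"name": "play_rows", "arguments": {"moves": [{"jaw": 0,"x": 0,"y": 0,"z": 0,"spin": 0},{"jaw": 0,"x": 0,"y": 0,"z": 0,"spin": 0},{"jaw": 0,"x": 0,"y": 0,"z": 0,"spin": 0},{"jaw": 0,"x": 0,"y": 0,"z": 0.0005,"spin": 0},{"jaw": 0,"x": 0,"y": 0,"z": 0.001,"spin": 0},{"jaw": 0,"x": 0,"y": 0,"z": 0.0015,"spin": 0},{"jaw": 0,"x": 0,"y": 0,"z": 0.0015,"spin": 0},{"jaw": 0,"x": 0,"y": 0,"z": 0.0015,"spin": 0},{"jaw": 0,"x": 0,"y": 0,"z": 0.0015,"spin": 0},{"jaw": 0,"x": 0,"y": 0,"z": 0.0015,"spin": 0}], "force": 20}}

```text
time_s: 26.45
position: [0.4698, 0.1718, 0.1784]
ee_rot: [0.267, 3.127, 0.002]
force: [-6.3, -1.4, 14.1]
finger_gap: 0.0133
grip_force: 81.5
```

Run:
```python
from h import *
s=arm.observe();print(s['time_s'],s['position'],s['force'],s['ft_torque'])
```

```text
26.45 [0.46979663 0.17176901 0.1784253 ] [-6.25119967 -1.40617119 14.08704671] [-0.46656398  1.36042685 -0.037084  ]
```

Call:
{"name": "play_rows", "arguments": {"moves": [{"jaw": 0,"x": 0,"y": 0,"z": -0.001,"spin": 0},{"jaw": 0,"x": 0,"y": 0,"z": -0.002,"spin": 0},{"jaw": 0,"x": 0,"y": 0,"z": -0.003,"spin": 0},{"jaw": 0.15,"x": 0,"y": 0,"z": -0.003,"spin": 0},{"jaw": 0.18,"x": 0,"y": 0,"z": -0.003,"spin": 0},{"jaw": 0.22,"x": 0,"y": 0,"z": -0.003,"spin": 0},{"jaw": 0.25,"x": 0,"y": 0,"z": -0.003,"spin": 0},{"jaw": 0.3,"x": 0,"y": 0,"z": -0.003,"spin": 0},{"jaw": 0.35,"x": 0,"y": 0,"z": -0.003,"spin": 0},{"jaw": 0.4,"x": 0,"y": 0,"z": -0.003,"spin": 0}], "force": 20}}

```text
time_s: 27.45
position: [0.4696, 0.1717, 0.1777]
ee_rot: [-0.267, -3.13, 0.0]
force: [0.5, -0.2, 0.7]
finger_gap: 0.0338
grip_force: 0.0
```

Run:
```python
from h import *
s=arm.observe();print(s['time_s'],s['position'],s['force'],s['ft_torque'])
S=cap('scene')
a=cv2.resize(S['image'][115:245,190:320],None,fx=4.5,fy=4.5,interpolation=cv2.INTER_CUBIC)
pickle.dump(S,open('s6.pkl','wb'));cv2.imwrite('pics/s6.png',a)
```

```text
27.45 [0.46962598 0.17167773 0.1776562 ] [ 0.4690457  -0.17623699  0.74159674] [-0.01894615  0.00220389 -0.01754488]
```

View pics/s6.png

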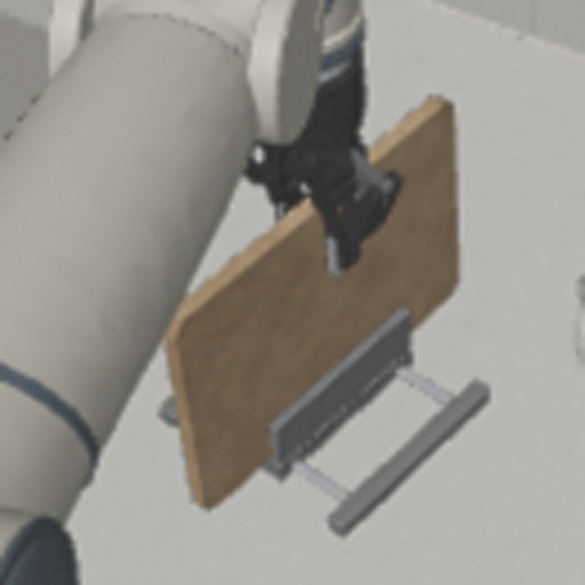

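The board stands by itself, upright, bottom corners at (205,505) and (455,290), with the fingers clear of it. I'll check its numbers and retract.

Run:
```python
from h import *
S=pickle.load(open('s6.pkl','rb'))
s=lambda u,v:(190+u/4.5-.4,115+v/4.5-.4)
p=np.array([.4696,.1717,.1777]); n=np.array([.169,.9856,0]); ex=np.array([.9856,-.169,0]); q=p-.007*n
for nm,u in[('bn',(218,502)),('bf',(445,303)),('tf',(441,112)),('right edge',(459,200)),('left edge low',(185,440))]:
    o,d=ray(S,*s(*u)); X=o+d*(n@(q-o))/(n@d); print(nm,X.round(4),'along rack',round(ex@(X-np.array([.4705,.1752,0])),4))
```

```text
bn [0.3499 0.1851 0.0265] along rack -0.1205
bf [0.5832 0.1451 0.0221] along rack 0.1161
tf [0.5859 0.1447 0.2059] along rack 0.1189
right edge [0.6016 0.142  0.1118] along rack 0.1348
left edge low [0.3313 0.1883 0.109 ] along rack -0.1394
```

Call:
{"name": "play_rows", "arguments": {"moves": [{"jaw": 0.5,"x": 0,"y": 0,"z": 0,"spin": 0},{"jaw": 0.6,"x": 0,"y": 0,"z": -0.003,"spin": 0},{"jaw": 0.6,"x": 0,"y": 0,"z": -0.01,"spin": 0},{"jaw": 0.6,"x": 0,"y": 0,"z": -0.02,"spin": 0},{"jaw": 0.6,"x": 0,"y": 0,"z": -0.035,"spin": 0},{"jaw": 0.6,"x": 0,"y": 0,"z": -0.05,"spin": 0},{"jaw": 0.6,"x": 0,"y": 0,"z": -0.07,"spin": 0},{"jaw": 0.6,"x": 0,"y": 0,"z": -0.09,"spin": 0},{"jaw": 0.6,"x": 0,"y": 0,"z": -0.11,"spin": 0},{"jaw": 0.6,"x": 0,"y": 0,"z": -0.12,"spin": 0}]}}

```text
time_s: 28.5
position: [0.47, 0.1718, 0.3013]
ee_rot: [0.267, 3.126, 0.002]
force: [-0.1, 0.0, 0.8]
finger_gap: 0.0515
grip_force: 0.0
```

Run:
```python
from h import *
a=pickle.load(open('s6.pkl','rb'))['image'];b=cap('scene')['image']
d=cv2.absdiff(a,b).max(2)[170:245,225:320];print('changed px in lower board/rack area',(d>40).sum(),d.size)
if (d>40).sum()<60: print(arm.job_done())
```

```text
changed px in lower board/rack area 150 7125
```

Run:
```python
from h import *
a=pickle.load(open('s6.pkl','rb'))['image'];b=cap('scene')['image']
d=cv2.absdiff(a,b).max(2)
y,x=np.nonzero(d[170:245,225:320]>40);print(x.min()+225,x.max()+225,y.min()+170,y.max()+170)
n=(d[180:245,225:320]>40).sum();print(n)
if n<30: print(arm.job_done())
```

```text
225 269 170 191
38
```

```bash
python3 -c "
from h import *
print(arm.job_done())"
```

```text
the job is handed in; nothing more can be done
None
```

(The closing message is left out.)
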